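# Pack the bonding kit case

### The arm

A 6-joint arm with a two-finger parallel gripper is mounted at the origin on the work surface. World frame = base frame: x ahead of the robot, y to its left, z up, the work surface at z = 0. Lengths are in m, angles in degrees, forces in N, time in s.
With the tool pointing down it reaches from about 0.35 to 0.875 m from the base axis. Payload 4.2 kg.
Tool frame: the origin (TCP) lies at the centre of the arm's flange, where the gripper is bolted on; the fingertips stand 182 mm ahead of it and the grasp point (between the pads) lies 164 mm ahead of it (r.nose_length is the distance from the TCP to the fingertips, in m); z points along the fingers, y is the line along which they close (so a half turn about z gives the same grasp; the last joint's range is limited). The gripper opens to 87 mm and grips with 3 to 60 N. Pads are 19 mm wide; open, the fingers measure 117 mm over their backs; the gripper's body (75 mm by 190 mm) begins 51 mm behind the grasp point.
Start: joints at [-53.881, 22.042, 0.453, 0, -68.411, -14.817], TCP at [0.227, -0.582, 0.405] pointing down, gripper open.
Joint ranges: [-179.83, 179.83], [-69.29, 118.12], [-61.27, 80.66], [-181.25, 117.63], [-171.15, -9.14], [-177.46, 177.46]. Speed limits (degrees/s): [159.86, 159.86, 180, 180, 180, 180].

### API

Orientations are given as a 3x3 rotation matrix whose columns are the frame's x, y, z axes.
In Python, from station import r, vision gives the robot as it stands. The module is installed in compiled form; this text tells all that it offers.
- The arm moves only by the shell command python3 -m creep 'ROWS'. ROWS is JSON, a list of rows, each a list of 7 numbers: the opening, from -1 (shut) to 1 (fully open), then the shift along the tool's x, y, z in mm, then the turn, a rotation vector about the tool's x, y, z in degrees. A call has 1 to 8 rows; each row is the pose to reach, as a shift and turn from the pose commanded when the call began, along the tool's axes at that moment; what a row does not reach only later rows make up. A row lasts 1/12 s, in which the tool goes at most 41.7 mm and 7.16 degrees, less where a joint would pass 70% of its speed; a pose out of reach is approached as far as the arm can. A call with a gripper value outside its range is refused whole. The fingers move at their own pace and stop on an object; the grip force is fixed at half the most. Time passes only in rows, so rows that repeat a pose let the fingers close. It gives the time, the measured TCP pose, the force, the opening and the grip force at its end, in the units of the state.
- r.sense(): the state, without advancing time (a new reading comes with each control period).
- vision.capture(name): name is "scene" or "top" or "wrist"; returns (picture, depth): 480x640x3 uint8, red, green, blue; 480x640 float32, m along the optical axis (not along the pixel's ray), 0 where there is no reading.
- vision.camera_model(name): a dict with "vertical_fov" (degrees; the focal length in pixels is half the picture's height over the tangent of half this angle, whatever the lens; pixels are square), "cx", "cy" (the principal point, pixels), "extrinsics" (4x4, takes a point from camera to world coordinates); the wrist camera has in their place "mount" (4x4, takes a point from camera to tool coordinates, whose origin is the TCP and whose axes are the flange's). Camera axes: x right, y down, z forward; pixel columns grow to the right and rows downward; lengths in m; the calibration is good to about 2 mm. A picture is of the moment at which its call begins: read the wrist's pose just before it. camera_model takes no time and is no camera call.
- r.finish_job(): hands the job in; it is judged then, once.
Trained networks look in the newest picture that a camera, given by its name, has taken for a name from the list of things; names that differ only in an ending like _2 or _b are one class to them, and where a whole thing is asked for, a point or a joint stands for the part that bears it (a point fixed in the world has none). Each returns a list of dicts, best first, with "conf" (0 to 1); they miss things now and then, are a little off and sometimes report something else, mostly with a low value. They report only what shows in the picture. A call takes as long as a camera call.
- vision.find_in(camera, thing): "uv" ([column, row] in pixels, amid what is visible of it).
- vision.cut_out(camera, thing): "region" (480x640 bool, what is visible of it) and "uv" ([column, row] in pixels, amid what is visible of it).
The state is a dict: "time_s": time; "joints": joint angles; "joint_velocities": joint speeds; "effort": joint torques, N m; "tcp_pos": TCP position; "ee_rot": TCP orientation; "wrist_force": force on the tool from outside, world axes, zero at the start; "moment": the same for the moment, N m; "gripper_width": opening from 0.0 (shut) to 1.0 (fully open); "gripper_force": force on a finger pad.
Only numpy, scipy, OpenCV 4.12 (cv2) and the standard library are available. Lean on these libraries where they do the work, as an engineer would, in place of code of your own. Each camera call takes 0.05 s, during which the arm holds its last target. There are 200 camera calls.

### The job

Pack the small open aluminium kit case: put the long cardboard box and the square cardboard box into it, beside the low steel tin that is already packed in one corner, so that all three stand upright and flat on the floor of the case at once. Set the boxes down, do not drop them.

Things in the scene. Friction and masses are not known exactly. Their poses are not given: they have to be found in the camera images.
- case: Open aluminium kit case, black floor, fixed to the bench, turned any way round. Outside 172 x 142 x 42 mm high, walls and floor 6 mm; inside 160 (its x) by 130 (its y). Origin: centre of underside; z up. Black handle on its +x side. The tin sits in its -x,+y corner; free are the strip along the whole -y side, about 65 mm wide, for the long box, and the +x,+y corner, for the square box.
- long_box: Closed brown cardboard box, 140 mm (its x) by 45 mm (its y), 90 mm high, 0.2 to 0.42 kg, rigid, standing upright on the bench on one side of the case. Origin: centre of its underside; z up. In the case its upper part stands well clear of the case's rim. (A longer and lower box, 220 x 50 x 60 mm, lying beyond the case, is another one and does not fit.)
- square_box: Closed brown cardboard box, 64 mm (its x) by 64 mm (its y), 90 mm high, 0.14 to 0.28 kg, rigid, standing upright on the bench on the other side of the case; which side is which varies. Origin: centre of its underside; z up. Once it is in the case there is no room for a finger between it and the long box.
- tin: Low closed steel tin, 72 mm (its x) by 60 mm (its y), 30 mm high, 0.25 kg, lying loose on the floor of the case, its centre about 40 mm to -x and 31 mm to +y of the case's centre, 1 to 7 mm from the two walls, its axes along those of the case within a few degrees; its top is 6 mm below the case's rim. It stays in the case. Origin: centre of its underside; z up.

How it is judged (in metres and radians):
At the end, for the whole second after the job is handed in: The long box, the square box and the tin are all inside the walls of the case, each with its underside on the case's floor (within 6 mm), upright within 0.12 rad and at rest (under 0.03 m/s) (x of long_box in the frame of case between -0.08 and 0.08 m and y of long_box in the frame of case between -0.065 and 0.065 m and z of each of long_box, square_box, tin in the frame of case below 0.012 m and angle between each of long_box, square_box, tin's own z axis and vertical below 0.12 rad and linear speed of each of long_box, square_box, tin below 0.03 m/s and x of square_box in the frame of case between -0.08 and 0.08 m and y of square_box in the frame of case between -0.065 and 0.065 m and x of tin in the frame of case between -0.08 and 0.08 m and y of tin in the frame of case between -0.065 and 0.065 m); the robot touches nothing.
It fails at once if the long box falls freely, faster than 0.8 m/s (a drop of more than about 3 cm) (linear speed of long_box above 0.8 m/s and contact force between the fingers and long_box below 0.05 N).
It fails at once if the square box falls freely, faster than 0.8 m/s (a drop of more than about 3 cm) (linear speed of square_box above 0.8 m/s and contact force between the fingers and square_box below 0.05 N).
It also fails if it takes over 64 s, if anything falls off the work surface, if the arm or the gripper's body presses on something with over 40 N, if the wrist force passes 120 N, or if a joint passes its speed limit or range.

## Working session

There is one attempt and no reset: what is moved stays moved. The work goes in short steps, Python scripts to look and compute and a shell command to move; the robot and the scene stay as the last step left them, time stands still between calls to the robot, and variables do not carry over. Pictures are saved under pics/ and viewed, at most 10 in all, crops included, and the job is handed in when it is done.

```bash
mkdir -p pics; cat > h.py <<'E'
import numpy as np, cv2
from station import r, vision
def cloud(name):
    s=r.sense(); im,d=vision.capture(name); m=vision.camera_model(name)
    f=240/np.tan(np.radians(m["vertical_fov"])/2)
    v,u=np.mgrid[:480,:640]
    P=np.stack([(u-m["cx"])/f*d,(v-m["cy"])/f*d,d,np.ones_like(d)],-1)
    if name=="wrist":
        T=np.eye(4);T[:3,:3]=s["ee_rot"];T[:3,3]=s["tcp_pos"];E=T@np.array(m["mount"])
    else: E=np.array(m["extrinsics"])
    W=(P@E.T)[...,:3]; W[d==0]=np.nan
    return im,W
def save(im,n): cv2.imwrite(f"pics/{n}.png",cv2.cvtColor(im,cv2.COLOR_RGB2BGR))
E
python3 - <<'E'
from h import *
np.set_printoptions(precision=4,suppress=True)
im,W=cloud("top"); save(im,"top1")
s=r.sense(); print(s["ee_rot"],s["tcp_pos"],s["gripper_width"])
for t in ["case","long_box","square_box","tin"]:
    for o in vision.cut_out("top",t)[:2]:
        reg=o["region"]; p=W[reg]; p=p[~np.isnan(p[:,0])]
        zt=np.percentile(p[:,2],90)
        q=p[abs(p[:,2]-zt)<.006]
        R=cv2.minAreaRect((q[:,:2]*1000).astype(np.float32))
        print(t,round(o["conf"],2),o["uv"],"ztop",zt,R,len(q))
E
```

```text
[[-0.9317 -0.3631 -0.0009]
 [-0.3631  0.9317  0.002 ]
 [ 0.0001  0.0022 -1.    ]] [ 0.227  -0.5821  0.4037] 0.9989325654772498
case 0.58 [342.8, 222.5] ztop 0.04252727748157571 ((589.6876831054688, -59.27412414550781), (175.20989990234375, 143.0880584716797), 30.901859283447266) 921
long_box 0.67 [150.9, 293.7] ztop 0.09290285096999377 ((427.1152038574219, 320.236083984375), (45.8477668762207, 142.9170684814453), 31.359201431274414) 1760
square_box 0.73 [464.1, 264.1] ztop 0.09261889292139824 ((483.97650146484375, -304.0411376953125), (64.60340118408203, 64.42790985107422), 87.95625305175781) 1089
tin 0.8 [345.0, 192.6] ztop 0.038965206832111576 ((639.9548950195312, -65.69864654541016), (71.40855407714844, 60.38056182861328), 31.873502731323242) 921
```

View pics/top1.png

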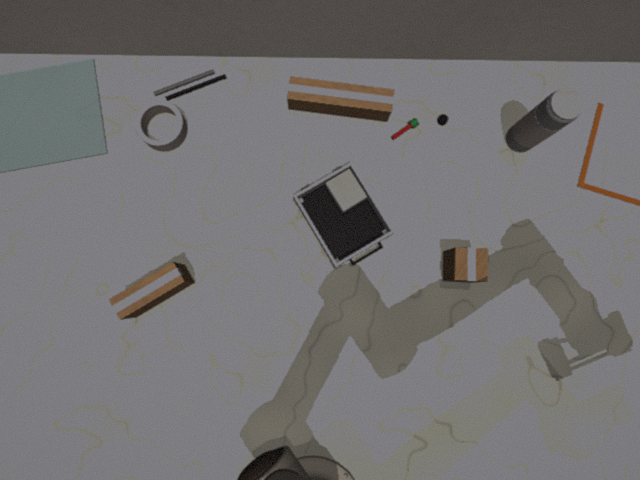

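The top view matches the given sizes: case at (343,215) with its handle at (365,252), tin in its upper corner, long box at (150,290), square box at (465,264). I'll go above the case for a close look first.

```bash
cat >> h.py <<'E'
from scipy.spatial.transform import Rotation as Ro
import sys
def go(x,y,z,yaw):  # target TCP (m), yaw of closing axis (deg): print shift mm, turn deg
    s=r.sense(); R0=np.array(s["ee_rot"]); a=np.radians(yaw)
    Y=np.array([np.cos(a),np.sin(a),0]); Z=np.array([0,0,-1.]); Rt=np.stack([np.cross(Y,Z),Y,Z],1)
    d=R0.T@(np.array([x,y,z])-s["tcp_pos"])*1000
    print("shift",d.round(1),"turn",np.degrees(Ro.from_matrix(R0.T@Rt).as_rotvec()).round(2), "dist",np.linalg.norm(d).round(),"t",round(s["time_s"],2))
if __name__=="__main__": go(*map(float,sys.argv[1:5]))
E
python3 h.py .54 -.06 .42 121
```

```text
shift [-481.3  372.9  -15.4] turn [ 0.06 -0.   -9.7 ] dist 609.0 t 0.25
```

```bash
python3 -m creep '[[1,-240,186,-8,0,0,-5],[1,-240,186,-8,0,0,-5],[1,-240,186,-8,0,0,-5],[1,-240,186,-8,0,0,-5],[1,-240,186,-8,0,0,-5],[1,-240,186,-8,0,0,-5],[1,-240,186,-8,0,0,-5],[1,-240,186,-8,0,0,-5]]'; python3 h.py .54 -.06 .42 121
```

```text
time_s: 0.92
tcp_pos: [0.3847, -0.3183, 0.4132]
ee_rot: [[-0.895, -0.447, 0.001], [-0.447, 0.895, 0.0], [-0.001, -0.0, -1.0]]
wrist_force: [-0.5, -1.3, 0.2]
gripper_width: 0.997
gripper_force: 0.0
shift [-254.4  161.6   -6.5] turn [-0.03  0.08 -4.45] dist 301.0 t 0.92
```

```bash
python3 -m creep '[[1,-257,162,-8,0,0,-5],[1,-257,162,-8,0,0,-5],[1,-257,162,-8,0,0,-5],[1,-257,162,-8,0,0,-5],[1,-257,162,-8,0,0,-5],[1,-257,162,-8,0,0,-5],[1,-257,162,-8,0,0,-5],[1,-257,162,-8,0,0,-5]]'; python3 h.py .54 -.06 .42 121
python3 - <<'E'
from h import *
m=vision.camera_model("wrist");print(np.round(m["mount"],3))
im,W=cloud("wrist"); save(im,"w1")
for t in ["case","tin"]:
    for o in vision.cut_out("wrist",t)[:1]:
        p=W[o["region"]]; p=p[~np.isnan(p[:,0])]
        print(t,o["conf"],np.percentile(p[:,2],[5,25,50,75,95]).round(4),len(p))
        for lo,hi in ((.033,.039),(.039,.047)):
            q=p[(p[:,2]>lo)&(p[:,2]<hi)]
            if len(q)>50: print(lo,cv2.minAreaRect((q[:,:2]*1000).astype(np.float32)),len(q))
E
```

```text
time_s: 1.58
tcp_pos: [0.544, -0.0587, 0.4207]
ee_rot: [[-0.852, -0.523, 0.002], [-0.523, 0.852, 0.0], [-0.002, -0.0, -1.0]]
wrist_force: [0.5, -0.6, 0.3]
gripper_width: 0.996
gripper_force: 0.0
shift [4.1 1.  0.7] turn [-0.03  0.1   0.55] dist 4.0 t 1.58
[[-0.    -0.959 -0.284  0.078]
 [ 1.    -0.001  0.001 -0.001]
 [-0.002 -0.284  0.959  0.02 ]
 [ 0.     0.     0.     1.   ]]
case 0.78 [0.0048 0.0057 0.0065 0.0276 0.0419] 25224
0.033 ((590.40771484375, -59.35297393798828), (176.15252685546875, 138.3174285888672), 31.12950897216797) 923
0.039 ((588.6746215820312, -58.623199462890625), (174.0176239013672, 142.45150756835938), 31.070985794067383) 4636
tin 0.62 [0.0197 0.0346 0.0352 0.0358 0.0366] 5009
0.033 ((639.599365234375, -64.79965209960938), (71.86708068847656, 59.61921691894531), 31.971885681152344) 4360
```

View pics/w1.png

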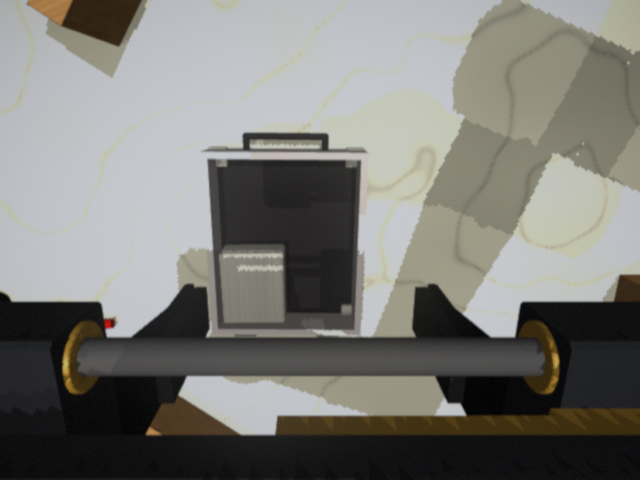

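Wrist view: case rim (205–365, 150–335) with the handle at top (285,140) and tin at bottom left (253,285), so the estimate holds: centre (0.589,-0.059), +x towards 211.1°. Next, the long box.

```bash
python3 h.py .427 .320 .40 211.4
```

```text
shift [-100.9  385.8   20.3] turn [ 7.000e-02 -2.000e-02 -8.999e+01] dist 399.0 t 1.73
```

```bash
python3 -m creep '[[1,-60,230,10,0,0,-54],[1,-60,230,10,0,0,-54],[1,-60,230,10,0,0,-54],[1,-60,230,10,0,0,-54],[1,-60,230,10,0,0,-54],[1,-60,230,10,0,0,-54],[1,-60,230,10,0,0,-54],[1,-60,230,10,0,0,-54]]'; python3 h.py .427 .320 .40 211.4
```

```text
time_s: 2.4
tcp_pos: [0.4727, 0.165, 0.4108]
ee_rot: [[-0.075, -0.997, -0.0], [-0.997, 0.075, -0.0], [0.0, 0.0, -1.0]]
wrist_force: [0.4, 0.4, -0.2]
gripper_width: 1.0
gripper_force: 0.0
shift [-151.1   57.2   10.8] turn [ 2.000e-02 -1.000e-02 -3.571e+01] dist 162.0 t 2.4
```

```bash
python3 -m creep '[[1,-151,57,10,0,0,-36],[1,-151,57,10,0,0,-36],[1,-151,57,10,0,0,-36],[1,-151,57,10,0,0,-36],[1,-151,57,10,0,0,-36],[1,-151,57,10,0,0,-36],[1,-151,57,10,0,0,-36]]'
python3 - <<'E'
from h import *
im,W=cloud("wrist"); save(im,"w2")
for o in vision.cut_out("wrist","long_box")[:1]:
    p=W[o["region"]]; p=p[~np.isnan(p[:,0])]
    q=p[abs(p[:,2]-.091)<.006]; print(o["conf"],np.median(q[:,2]),cv2.minAreaRect((q[:,:2]*1000).astype(np.float32)),len(q))
go(.427,.320,.234,211.4)
E
```

```text
time_s: 2.98
tcp_pos: [0.4292, 0.3189, 0.4007]
ee_rot: [[0.516, -0.857, -0.001], [-0.857, -0.516, -0.001], [0.0, 0.001, -1.0]]
wrist_force: [0.6, -0.6, -0.8]
gripper_width: 1.001
gripper_force: 0.0
shift [ -2.5   1.3 166.9] turn [ 0.01 -0.01 -0.36] dist 167.0 t 3.08
```

View pics/w2.png

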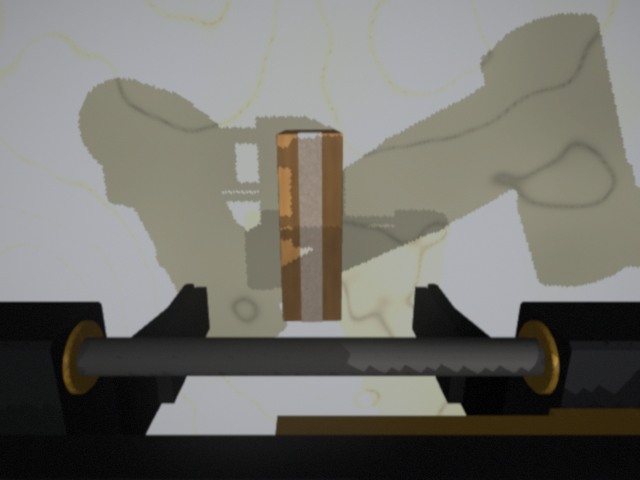

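The box (columns 278–342, rows 130–320) lies centred between the fingers; I'll measure its top by depth alone.

```bash
python3 - <<'E'
from h import *
im,W=cloud("wrist")
q=W[100:330,240:380].reshape(-1,3); q=q[abs(q[:,2]-.091)<.005]
print(np.median(q[:,2]),cv2.minAreaRect((q[:,:2]*1000).astype(np.float32)),len(q))
E
```

```text
0.08985810856899973 ((427.6623229980469, 321.08074951171875), (45.08700180053711, 140.63075256347656), 31.780057907104492) 11698
```

```bash
python3 -m creep '[[1,-2,0,30,0,0,-0.6],[1,-2,0,65,0,0,-0.6],[1,-2,0,100,0,0,-0.6],[1,-2,0,135,0,0,-0.6],[1,-2,0,155,0,0,-0.6],[1,-2,0,165,0,0,-0.6],[1,-2,0,165,0,0,-0.6],[-1,-2,0,165,0,0,-0.6]]' && python3 -m creep '[[-1,0,0,0,0,0,0],[-1,0,0,0,0,0,0],[-1,0,0,0,0,0,0],[-1,0,0,0,0,0,0],[-1,0,0,0,0,0,0],[-1,0,0,0,0,0,0],[-1,0,0,0,0,0,0],[-1,0,0,0,0,0,0]]'
```

```text
time_s: 3.8
tcp_pos: [0.4287, 0.3217, 0.2365]
ee_rot: [[0.528, -0.849, 0.001], [-0.849, -0.528, 0.001], [0.0, -0.001, -1.0]]
wrist_force: [-1.0, 0.1, 0.9]
gripper_width: 0.971
gripper_force: 0.0
time_s: 4.47
tcp_pos: [0.4279, 0.3219, 0.236]
ee_rot: [[0.529, -0.849, -0.0], [-0.849, -0.529, -0.0], [0.0, 0.0, -1.0]]
wrist_force: [-1.7, -0.6, 1.9]
gripper_width: 0.517
gripper_force: 30.0
```

```bash
python3 -m creep '[[-1,0,0,-6,0,0,0],[-1,0,0,-20,0,0,0],[-1,0,0,-40,0,0,0],[-1,0,0,-60,0,0,0],[-1,0,0,-80,0,0,0],[-1,0,0,-95,0,0,0],[-1,0,0,-100,0,0,0],[-1,0,0,-100,0,0,0]]'; python3 h.py .5694 -.0265 .335 121.1
```

```text
time_s: 5.13
tcp_pos: [0.428, 0.322, 0.3369]
ee_rot: [[0.528, -0.849, 0.001], [-0.849, -0.528, 0.002], [-0.001, -0.002, -1.0]]
wrist_force: [-0.7, -0.3, -2.7]
gripper_width: 0.515
gripper_force: 30.0
shift [370.5  64.1   1.3] turn [-6.00e-02  1.60e-01  9.08e+01] dist 376.0 t 5.13
```

```bash
python3 -m creep '[[-1,10,2,0,0,0,2],[-1,30,6,0,0,0,8],[-1,60,11,0,0,0,15],[-1,90,16,0,0,0,22],[-1,120,22,0,0,0,29],[-1,150,27,0,0,0,36],[-1,175,31,0,0,0,42],[-1,190,33,0,0,0,46]]'; python3 h.py .5694 -.0265 .335 121.1
```

```text
time_s: 5.8
tcp_pos: [0.5004, 0.1401, 0.3338]
ee_rot: [[-0.252, -0.968, -0.004], [-0.968, 0.252, -0.002], [0.003, 0.003, -1.0]]
wrist_force: [0.2, 0.6, -3.3]
gripper_width: 0.512
gripper_force: 30.0
shift [ 143.9 -108.8   -1.1] turn [ 0.11 -0.24 44.31] dist 180.0 t 5.8
```

```bash
python3 -m creep '[[-1,8,-6,0,0,0,3],[-1,30,-22,0,0,0,10],[-1,60,-45,0,0,0,17],[-1,90,-68,0,0,0,24],[-1,115,-87,0,0,0,31],[-1,132,-100,0,0,0,38],[-1,140,-106,0,0,0,43],[-1,142,-108,0,0,0,44.5]]' && python3 -m creep '[[-1,0,0,0,0,0,0],[-1,0,0,0,0,0,0],[-1,0,0,0,0,0,0]]'; python3 h.py .5694 -.0265 .335 121.1
python3 - <<'E'
from h import *
im,W=cloud("top"); save(im[120:320,240:480].repeat(3,0).repeat(3,1),"t2")
q=W[150:300,280:420].reshape(-1,3); q=q[abs(q[:,2]-.192)<.007]
print(len(q),np.median(q[:,2]),cv2.minAreaRect((q[:,:2]*1000).astype(np.float32)))
s=r.sense()
im,W=cloud("wrist"); save(im,"w3")
E
```

```text
time_s: 6.47
tcp_pos: [0.5704, -0.0233, 0.3335]
ee_rot: [[-0.857, -0.515, -0.004], [-0.515, 0.857, -0.001], [0.004, 0.002, -1.0]]
wrist_force: [-0.4, 0.5, -2.1]
gripper_width: 0.517
gripper_force: 30.0
time_s: 6.72
tcp_pos: [0.5701, -0.0203, 0.3352]
ee_rot: [[-0.853, -0.523, -0.001], [-0.523, 0.853, -0.0], [0.001, 0.001, -1.0]]
wrist_force: [0.1, 0.9, -2.0]
gripper_width: 0.512
gripper_force: 30.0
shift [ 3.9 -4.9  0.2] turn [ 0.03 -0.06  0.41] dist 6.0 t 6.72
649 0.1904217938548719 ((540.2216796875, -40.136695861816406), (70.72343444824219, 45.22703552246094), 29.931493759155273)
```

View pics/w3.png

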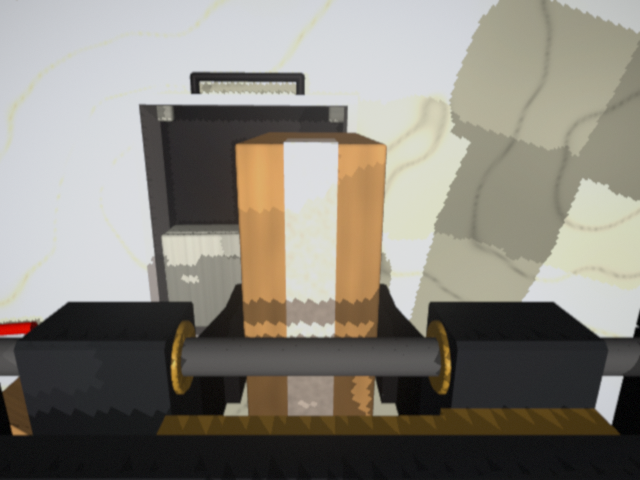

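Held box (columns 237–385) stands over the strip right of the tin (200,270), inside the rim. I'll correct a few mm and lower it.

```bash
python3 -m creep '[[-1,2,-3,0,0,0,0.4],[-1,4,-5.5,10,0,0,0.4],[-1,4,-5.5,20,0,0,0.4],[-1,4,-5.5,30,0,0,0.4],[-1,4,-5.5,38,0,0,0.4],[-1,4,-5.5,40,0,0,0.4],[-1,4,-5.5,40,0,0,0.4],[-1,4,-5.5,40,0,0,0.4]]'; python3 h.py .5694 -.0265 .242 121.1
```

```text
time_s: 7.48
tcp_pos: [0.5702, -0.0276, 0.2956]
ee_rot: [[-0.857, -0.515, -0.0], [-0.515, 0.857, -0.0], [0.0, -0.0, -1.0]]
wrist_force: [-0.7, -0.3, -1.9]
gripper_width: 0.512
gripper_force: 30.0
shift [ 0.1  1.4 53.6] turn [-0.01 -0.02 -0.08] dist 54.0 t 7.48
```

```bash
python3 -m creep '[[-1,0,0,8,0,0,0],[-1,0,0,16,0,0,0],[-1,0,0,24,0,0,0],[-1,0,0,32,0,0,0],[-1,0,0,39,0,0,0],[-1,0,0,45,0,0,0],[-1,0,0,49,0,0,0],[-1,0,0,49,0,0,0]]' && python3 -m creep '[[-1,0,0,1.5,0,0,0],[-1,0,0,3,0,0,0],[-1,0,0,4,0,0,0],[-1,0,0,4,0,0,0],[-1,0,0,4,0,0,0]]'
```

```text
time_s: 8.15
tcp_pos: [0.5697, -0.0277, 0.2455]
ee_rot: [[-0.857, -0.515, -0.002], [-0.515, 0.857, -0.0], [0.002, 0.001, -1.0]]
wrist_force: [0.0, -0.0, -2.6]
gripper_width: 0.513
gripper_force: 30.0
time_s: 8.57
tcp_pos: [0.57, -0.0277, 0.243]
ee_rot: [[-0.857, -0.515, 0.0], [-0.515, 0.857, 0.0], [-0.0, -0.0, -1.0]]
wrist_force: [0.3, -0.1, -2.3]
gripper_width: 0.516
gripper_force: 30.0
```

```bash
python3 -m creep '[[-1,0,0,1,0,0,0],[-1,0,0,1,0,0,0],[-1,0,0,1.5,0,0,0],[-1,0,0,2,0,0,0],[-1,0,0,2,0,0,0],[-1,0,0,2,0,0,0]]'
```

```text
time_s: 9.07
tcp_pos: [0.5701, -0.0276, 0.242]
ee_rot: [[-0.857, -0.515, 0.001], [-0.515, 0.857, -0.0], [-0.001, -0.001, -1.0]]
wrist_force: [-2.6, 1.1, 5.4]
gripper_width: 0.509
gripper_force: 30.0
```

Contact with the floor at the expected height; release and rise.

```bash
python3 -m creep '[[0.2,0,0,0,0,0,0],[0.4,0,0,0,0,0,0],[0.8,0,0,0,0,0,0],[0.8,0,0,0,0,0,0],[0.8,0,0,0,0,0,0],[0.8,0,0,0,0,0,0]]' && python3 -m creep '[[1,0,0,-10,0,0,0],[1,0,0,-40,0,0,0],[1,0,0,-80,0,0,0],[1,0,0,-120,0,0,0],[1,0,0,-155,0,0,0],[1,0,0,-160,0,0,0],[1,0,0,-160,0,0,0]]'
python3 h.py .484 -.304 .40 178; python3 - <<'E'
from h import *
im,W=cloud("wrist"); save(im,"w4")
q=W[60:420,140:400].reshape(-1,3); q=q[abs(q[:,2]-.096)<.006]
print(len(q),np.median(q[:,2]),cv2.minAreaRect((q[:,:2]*1000).astype(np.float32)))
E
```

```text
time_s: 9.57
tcp_pos: [0.57, -0.0277, 0.2406]
ee_rot: [[-0.857, -0.515, -0.0], [-0.515, 0.857, -0.0], [0.0, 0.0, -1.0]]
wrist_force: [-0.0, -0.3, 0.3]
gripper_width: 0.86
gripper_force: 0.0
time_s: 10.15
tcp_pos: [0.5702, -0.0277, 0.405]
ee_rot: [[-0.857, -0.515, 0.008], [-0.515, 0.857, 0.001], [-0.008, -0.003, -1.0]]
wrist_force: [0.3, 0.0, -0.3]
gripper_width: 1.004
gripper_force: 0.0
shift [ 216.2 -192.4    3.9] turn [ -0.38   0.32 -56.99] dist 289.0 t 10.15
12026 0.09570539082106205 ((569.954345703125, -27.426551818847656), (140.6769256591797, 45.11924743652344), 30.937488555908203)
```

View pics/w4.png

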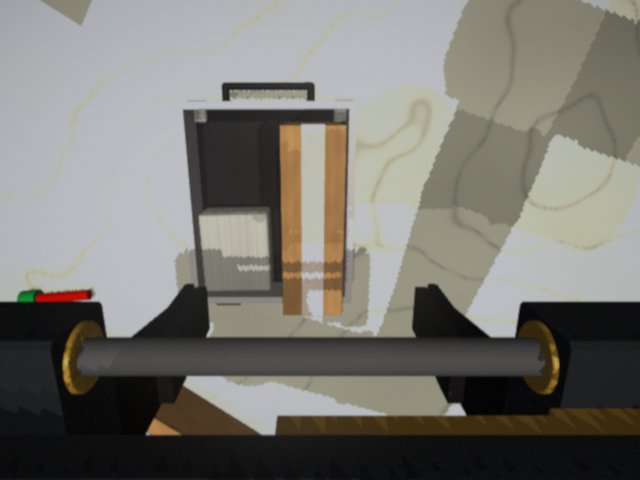

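The long box (columns 278–348, rows 122–315) stands flat (top 95.7 mm), 37 mm off the case centreline, as planned. Now the square box.

```bash
python3 -m creep '[[1,30,-27,0,0,0,-6],[1,60,-54,0,0,0,-13],[1,90,-80,0,0,0,-20],[1,120,-107,0,0,0,-27],[1,150,-134,0,0,0,-34],[1,180,-160,0,0,0,-41],[1,205,-182,0,0,0,-48],[1,216,-192,4,0,0,-55]]' && python3 -m creep '[[1,0,0,0,0,0,-2],[1,0,0,0,0,0,-2],[1,0,0,0,0,0,-2]]'
python3 - <<'E'
from h import *
im,W=cloud("wrist"); save(im,"w5")
q=W[60:330,200:440].reshape(-1,3); q=q[abs(q[:,2]-.090)<.006]
print(len(q),np.median(q[:,2]),cv2.minAreaRect((q[:,:2]*1000).astype(np.float32)))
go(.484,-.304,.236,178)
E
```

```text
time_s: 10.87
tcp_pos: [0.4821, -0.3064, 0.3952]
ee_rot: [[-0.108, -0.994, -0.003], [-0.994, 0.108, 0.001], [-0.0, 0.003, -1.0]]
wrist_force: [-0.6, 0.2, 0.3]
gripper_width: 1.002
gripper_force: 0.0
time_s: 11.12
tcp_pos: [0.4834, -0.3036, 0.395]
ee_rot: [[-0.078, -0.997, -0.003], [-0.997, 0.078, 0.001], [-0.001, 0.003, -1.0]]
wrist_force: [0.5, 0.1, 0.6]
gripper_width: 1.0
gripper_force: 0.0
7995 0.0897453206007372 ((483.7306823730469, -304.01031494140625), (64.49498748779297, 64.42533111572266), 88.03480529785156)
shift [  0.9  -0.7 159.5] turn [ 0.14  0.05 -2.41] dist 159.0 t 11.17
```

View pics/w5.png

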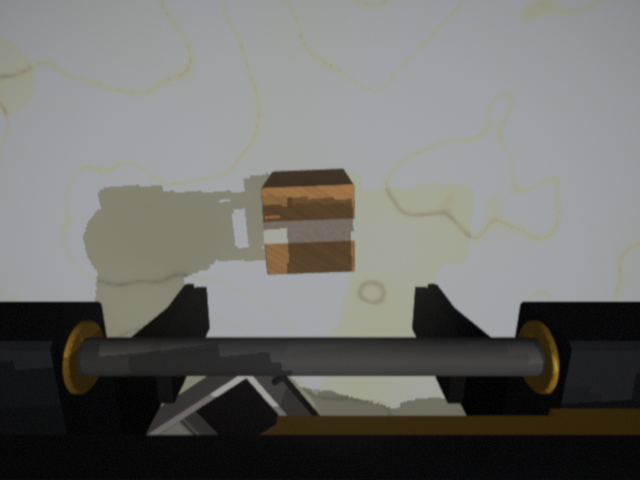

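The square box's top (columns 263–354, rows 185–273) lies centred between the fingers. Descend and grip.

```bash
python3 -m creep '[[1,1,-1,20,0,0,-2.4],[1,1,-1,50,0,0,-2.4],[1,1,-1,85,0,0,-2.4],[1,1,-1,120,0,0,-2.4],[1,1,-1,145,0,0,-2.4],[1,1,-1,158,0,0,-2.4],[1,1,-1,159,0,0,-2.4],[1,1,-1,159,0,0,-2.4]]' && python3 -m creep '[[-1,0,0,0,0,0,0],[-1,0,0,0,0,0,0],[-1,0,0,0,0,0,0],[-1,0,0,0,0,0,0],[-1,0,0,0,0,0,0],[-1,0,0,0,0,0,0]]'
```

```text
time_s: 11.83
tcp_pos: [0.4851, -0.3038, 0.237]
ee_rot: [[-0.033, -0.999, -0.002], [-0.999, 0.033, 0.0], [-0.0, 0.002, -1.0]]
wrist_force: [0.3, -0.2, 0.7]
gripper_width: 0.999
gripper_force: 0.0
time_s: 12.33
tcp_pos: [0.4846, -0.3046, 0.2386]
ee_rot: [[-0.034, -0.999, 0.001], [-0.999, 0.034, -0.0], [0.0, -0.001, -1.0]]
wrist_force: [-1.9, 0.7, 4.0]
gripper_width: 0.73
gripper_force: 30.0
```

```bash
python3 -m creep '[[-1,0,0,-6,0,0,0],[-1,0,0,-20,0,0,0],[-1,0,0,-45,0,0,0],[-1,0,0,-75,0,0,0],[-1,0,0,-105,0,0,0],[-1,0,0,-130,0,0,0],[-1,0,0,-140,0,0,0],[-1,0,0,-140,0,0,0]]'; python3 h.py .5695 -.1012 .376 211.1
```

```text
time_s: 13.0
tcp_pos: [0.4849, -0.3047, 0.3804]
ee_rot: [[-0.034, -0.999, 0.006], [-0.999, 0.034, -0.002], [0.002, -0.006, -1.0]]
wrist_force: [0.1, 0.5, -2.6]
gripper_width: 0.735
gripper_force: 30.0
shift [-206.3  -77.5    4.5] turn [ -0.29  -0.18 -33.06] dist 220.0 t 13.0
```

```bash
python3 -m creep '[[-1,-10,-4,0,0,0,-2],[-1,-40,-15,0,0,0,-7],[-1,-75,-28,0,0,0,-13],[-1,-110,-41,0,0,0,-19],[-1,-145,-54,0,0,0,-25],[-1,-175,-66,0,0,0,-30],[-1,-197,-74,0,0,0,-32],[-1,-206,-77,0,0,0,-33]]' && python3 -m creep '[[-1,0,0,0,0,0,0],[-1,0,0,0,0,0,0],[-1,0,0,0,0,0,0]]'; python3 h.py .5695 -.1012 .2445 211.1
python3 - <<'E'
from h import *
im,W=cloud("wrist"); save(im,"w6")
q=W[60:330,150:500].reshape(-1,3); q=q[abs(q[:,2]-.232)<.008]
print(len(q),np.median(q[:,2]),cv2.minAreaRect((q[:,:2]*1000).astype(np.float32)))
E
```

```text
time_s: 13.67
tcp_pos: [0.5694, -0.0979, 0.3747]
ee_rot: [[0.52, -0.854, -0.005], [-0.854, -0.52, 0.001], [-0.003, 0.004, -1.0]]
wrist_force: [-0.9, -0.5, -2.8]
gripper_width: 0.738
gripper_force: 30.0
time_s: 13.92
tcp_pos: [0.5682, -0.1019, 0.3765]
ee_rot: [[0.515, -0.857, -0.003], [-0.857, -0.515, -0.0], [-0.001, 0.002, -1.0]]
wrist_force: [0.1, 0.4, -2.4]
gripper_width: 0.729
gripper_force: 30.0
shift [  0.3  -1.8 132. ] turn [ 0.14  0.08 -0.11] dist 132.0 t 13.92
13560 0.22744175343404033 ((577.921630859375, -118.61013793945312), (88.63079833984375, 25.057218551635742), 31.004243850708008)
```

View pics/w6.png

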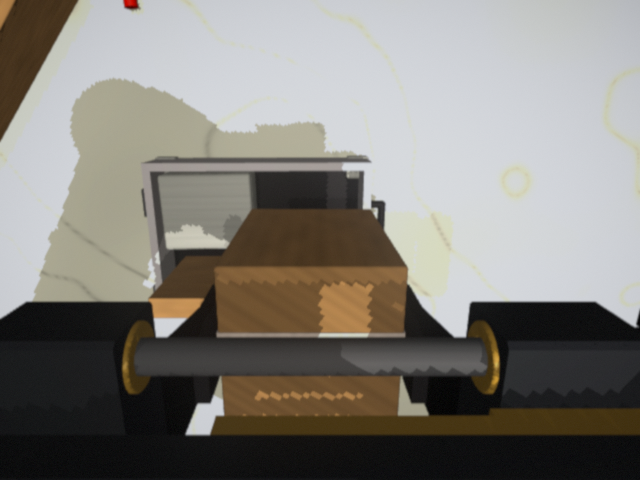

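The held box stands over the free corner right of the tin (205,205) and inside the rim (145–370, 160). Lowering.

```bash
python3 -m creep '[[-1,0,-2,10,0,0,0],[-1,0,-2,25,0,0,0],[-1,0,-2,42,0,0,0],[-1,0,-2,60,0,0,0],[-1,0,-2,73,0,0,0],[-1,0,-2,80,0,0,0],[-1,0,-2,80,0,0,0],[-1,0,-2,80,0,0,0]]'; python3 h.py .5695 -.1012 .2446 211.1
```

```text
time_s: 14.63
tcp_pos: [0.5705, -0.1008, 0.2976]
ee_rot: [[0.515, -0.857, -0.0], [-0.857, -0.515, -0.0], [0.0, 0.0, -1.0]]
wrist_force: [0.2, 1.6, -2.0]
gripper_width: 0.735
gripper_force: 30.0
shift [-0.2  1.  53. ] turn [ 0.02 -0.01 -0.09] dist 53.0 t 14.63
```

```bash
python3 -m creep '[[-1,0,0,8,0,0,0],[-1,0,0,17,0,0,0],[-1,0,0,26,0,0,0],[-1,0,0,35,0,0,0],[-1,0,0,42,0,0,0],[-1,0,0,46,0,0,0],[-1,0,0,48,0,0,0],[-1,0,0,48,0,0,0]]' && python3 -m creep '[[-1,0,0,1,0,0,0],[-1,0,0,2,0,0,0],[-1,0,0,3,0,0,0],[-1,0,0,4,0,0,0],[-1,0,0,4,0,0,0],[-1,0,0,4,0,0,0]]'
```

```text
time_s: 15.3
tcp_pos: [0.5704, -0.1003, 0.2491]
ee_rot: [[0.516, -0.857, -0.001], [-0.857, -0.516, -0.0], [-0.0, 0.001, -1.0]]
wrist_force: [-0.9, -0.1, -1.7]
gripper_width: 0.732
gripper_force: 30.0
time_s: 15.8
tcp_pos: [0.5704, -0.1003, 0.2458]
ee_rot: [[0.516, -0.857, 0.0], [-0.857, -0.516, 0.0], [0.0, -0.0, -1.0]]
wrist_force: [-1.1, 0.8, -1.4]
gripper_width: 0.737
gripper_force: 30.0
```

```bash
python3 -m creep '[[-1,0,0,0.5,0,0,0],[-1,0,0,1,0,0,0],[-1,0,0,1.5,0,0,0],[-1,0,0,2,0,0,0],[-1,0,0,2,0,0,0],[-1,0,0,2,0,0,0]]'
```

```text
time_s: 16.3
tcp_pos: [0.5704, -0.1003, 0.2447]
ee_rot: [[0.516, -0.857, 0.001], [-0.857, -0.516, -0.0], [0.0, -0.0, -1.0]]
wrist_force: [-2.6, 1.4, 6.4]
gripper_width: 0.733
gripper_force: 30.0
```

Floor contact; release, rise, check.

```bash
python3 -m creep '[[0.6,0,0,0,0,0,0],[0.8,0,0,0,0,0,0],[1,0,0,0,0,0,0],[1,0,0,0,0,0,0],[1,0,0,0,0,0,0],[1,0,0,0,0,0,0]]' && python3 -m creep '[[1,0,0,-10,0,0,0],[1,0,0,-40,0,0,0],[1,0,0,-80,0,0,0],[1,0,0,-120,0,0,0],[1,0,0,-155,0,0,0],[1,0,0,-160,0,0,0],[1,0,0,-160,0,0,0]]'
python3 - <<'E'
from h import *
im,W=cloud("wrist"); save(im,"w7")
q=W[60:420,60:500]
for lo,hi in ((.090,.102),(.033,.0385)):
    m=((q[...,2]>lo)&(q[...,2]<hi)).astype(np.uint8)
    n,L,S,_=cv2.connectedComponentsWithStats(m)
    for i in range(1,n):
        if S[i,4]>800:
            p=q[L==i]; c=np.linalg.lstsq(np.c_[p[:,:2],np.ones(len(p))],p[:,2],rcond=None)[0]
            print(S[i],np.median(p[:,2]).round(4),"slope",c[:2].round(3),cv2.minAreaRect((p[:,:2]*1000).astype(np.float32)))
E
```

```text
time_s: 16.8
tcp_pos: [0.5704, -0.1003, 0.2436]
ee_rot: [[0.516, -0.857, -0.0], [-0.857, -0.516, -0.0], [-0.0, 0.0, -1.0]]
wrist_force: [1.0, 0.3, 0.6]
gripper_width: 0.99
gripper_force: 0.0
time_s: 17.38
tcp_pos: [0.5705, -0.1004, 0.4081]
ee_rot: [[0.516, -0.857, 0.008], [-0.857, -0.516, 0.0], [0.004, -0.007, -1.0]]
wrist_force: [-0.6, -0.1, -0.1]
gripper_width: 0.998
gripper_force: 0.0
[ 209  126   91   87 7602] 0.0958 slope [-0.003  0.004] ((570.3681640625, -99.68374633789062), (64.75, 64.2287368774414), 30.99816131591797)
[ 112  219  186   57 8618] 0.0959 slope [-0.012  0.017] ((570.1082153320312, -27.928634643554688), (140.57371520996094, 46.21186447143555), 30.878938674926758)
[ 119  110   88   70 5600] 0.0356 slope [-0.001  0.001] ((640.2420043945312, -64.91840362548828), (71.67677307128906, 59.90513229370117), 31.962261199951172)
```

View pics/w7.png

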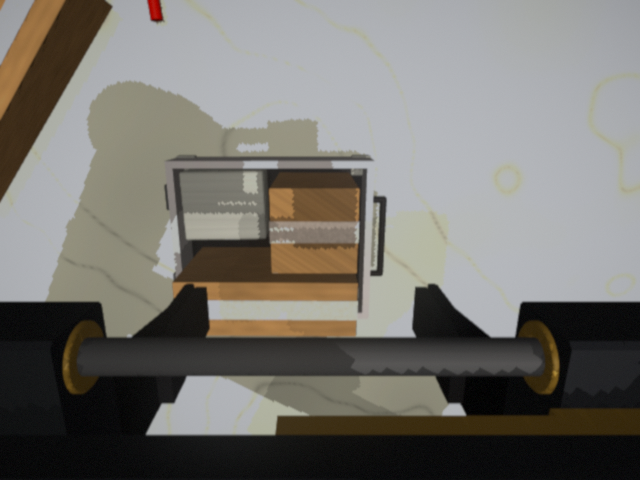

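All three stand flat: tin (220,205), square box (314,230) and long box (265,305), with tops at 36, 96 and 96 mm. Handing in.

```bash
python3 -c "
from station import r
print(r.finish_job())"
```

```text
the job is handed in; nothing more can be done
None
```

I packed the long box and the square box into the case beside the tin and handed the job in at about 17.5 s of the 64 s; the last look showed all three flat on the case floor, but the hand-in returned no verdict.

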